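# Load the inclined exposure stand with two test panels

## Task

Load the sloping exposure stand for a contact test: bring the blue tile, which is too wide to grip, down from the stand's flat deck until its long edge is fully home against the wooden cleat, and lay the orange strip on the slope beside it with its long edge fully home against the same cleat. Both must lie flat and square to the cleat, coloured face up, side by side within the board, and be left there at rest; leave the petri dish, the two white cups near the work and the orange bottle standing where they are.

Things in the scene. Friction and masses are not known exactly. Their poses are not given: they have to be found in the camera images.
- slope: Fixed grey board, 22 degrees from level, falling away from the robot, with a brown wooden cleat across its foot. Origin: on the board's surface at the foot of the cleat's stopping face, mid-width, 30 mm above the bench. x points down the slope (board from -160 mm to 0, cleat 0 to +16 mm, 12 mm proud of the board), y runs along the cleat (board spans +-150 mm), z is the board's outward normal.
- crest (a point): Middle of the top edge of the slope (the crest), 90 mm above the bench; axes as those of the slope. Here a level pale wooden deck, 115 mm deep and 300 mm wide, joins the slope flush and runs back towards the robot. Stand, deck and slope are one fixed piece; its place and heading vary.
- tile_center (a point): Centre (half-way up) of the loose blue-topped tile, 95 mm (x) x 125 mm (y) x 15 mm thick (z, out of the blue face), about 0.36 kg: too wide to grasp. Starts flat on the deck, blue face up, on its left or right half, its y roughly along the cleat. Friction holds it wherever it is left on the slope, so it has to be pushed all the way.
- strip_center (a point): Centre (half-way up) of the loose orange-topped wooden strip, 56 mm (x) x 120 mm (y) x 15 mm thick (z, out of the orange face), about 0.09 kg. Starts level, orange face up, on a fixed cork rest 20 mm high, 36 mm wide (x) and 110 mm long (y), so its long edges overhang by 10 mm for a grip across the 56 mm. Friction holds it wherever it is left on the slope.
- dish: A closed clear petri dish with a white paper disc inside, 90 mm diameter, 16 mm high, resting on the deck beside the blue tile. Origin: centre of its underside. A bystander.
- cup0: A white rearing cup with a grey net top, 88 mm diameter, 94 mm high, standing near the stand or the strip. Origin: centre of its underside. A bystander.
- cup1: A white rearing cup with a grey net top, 88 mm diameter, 94 mm high, standing near the stand or the strip. Origin: centre of its underside. A bystander.
- spray_orange: An orange bottle, 52 mm diameter, 110 mm high, standing near the strip. Origin: centre of its underside. A bystander.
There are look-alikes about, which are no part of the job. Of the things like the part that bears tile_center, leave any that is green; of the rest the smaller one is meant.

How it is judged:
At the end, for the whole second after the job is handed in: Tile and strip lie flat on the slope (4 mm, 0.06 rad), coloured face up, long edge against the cleat (centre within 4 mm of fully home, square to 0.06 rad), no more than 5 mm over the board's sides, at rest (x of tile_center in the frame of slope between -0.0515 and -0.0435 m and y of tile_center in the frame of slope between -0.0925 and 0.0925 m and z of tile_center in the frame of slope between 0.0035 and 0.0115 m and angle between the z axis of each of tile_center, strip_center and the z axis of slope, either way round below 0.06 rad and angle between the y axis of each of tile_center, strip_center and the y axis of slope, either way round below 0.06 rad and angle between each of tile_center, strip_center's own z axis and vertical below 0.6 rad and linear speed of each of tile, strip below 0.01 m/s and x of strip_center in the frame of slope between -0.032 and -0.024 m and y of strip_center in the frame of slope between -0.095 and 0.095 m and z of strip_center in the frame of slope between 0.0035 and 0.0115 m); the robot touches nothing.
It fails at once if the petri dish, one of the two near cups or the orange bottle is moved by more than 30 mm (distance of any of dish, cup0, cup1, spray_orange from where it was at the start of the episode above 0.03 m).
It also fails if it takes over 64 s, if anything falls off the work surface, if the arm or the gripper's body presses on something with over 40 N, if the wrist force passes 120 N, or if a joint passes its speed limit or range.

## Robot

A 7-joint arm with a two-finger parallel gripper is mounted at the origin on the work surface. World frame = base frame: x ahead of the robot, y to its left, z up, the work surface at z = 0. Lengths are in m, angles in rad, forces in N, time in s.
With the tool pointing down it reaches from about 0.425 to 0.875 m from the base axis. Payload 4.7 kg.
Tool frame: the origin (TCP) lies at the very end of the fingers, on their centre line; the grasp point (between the pads) lies behind it (ctrl.tcp_to_grasp is the y of the grasp point in the tool frame, in m); y points along the fingers, x is the direction in which the jaws open and shut, and the axes are right-handed (so a half turn about y gives the same grasp; the last joint's range is limited). The gripper opens to 87 mm and grips with 3 to 60 N. Pads are 19 mm wide; open, the fingers measure 117 mm over their backs; the gripper's body (75 mm by 190 mm) begins 51 mm behind the grasp point.
Start: joints at [-1.291, 0.321, -0.07, 1.45, 0.023, 1.371, -0.057], TCP at [0.171, 0.627, 0.223] pointing down, gripper open.
Joint ranges: [-2.86, 2.86], [-0.3, 2.09], [-1.38, 1.24], [0.06, 2.45], [-1.56, 4.7], [0.09, 2.05], [-2.69, 2.69]. Speed limits (rad/s): [2.57, 2.57, 3.14, 3.14, 3.14, 3.14, 3.14].

## Interface

Orientations are given as a rotation vector (axis times angle).
In Python, from bench import ctrl, get_image, workorder gives the robot as it stands.
- The arm moves only by the tool drive_tool, never from a script. Its argument "increments" is text: rows parted by semicolons, each of 5 numbers parted by spaces: the shift along the tool's x, y, z in mm, then the turn about the tool's y in degrees, then the closure in counts, from 0 (fully open) to 255 (shut). In form: tx ty tz yaw fingers; .... A call has 1 to 20 rows; each row shifts and turns the commanded pose from where the row before left it, along the tool's axes as they then stand; what a row does not reach is not made up. A row lasts 1/8 s, in which the tool goes at most 62.5 mm and 10.7 degrees, less where a joint would pass 70% of its speed; a pose out of reach is approached as far as the arm can. A call is refused whole if a number of a shift passes 62.5 or a number of a turn 10.7, either way. A call with a gripper value outside its range is refused whole. The fingers move at their own pace and stop on an object; "squeeze" is the grip in N (left out, the last holds). Time passes only in rows, so rows that do not move let the fingers close. It gives the time, the measured TCP pose, the force and the opening at its end, in the units of the state.
- ctrl.get_state(): the state, without advancing time (a new reading comes with each control period).
- get_image(name): name is "scene" or "top"; returns a dict with "img" (420x560x3 uint8, red, green, blue), "mtx" (3x3 intrinsics, pixels), "camera_from_world" (4x4, takes a point from world to camera coordinates). Camera axes: x right, y up, looking along -z (the intrinsics and any distortion apply to the point x, -y, -z); pixel columns grow to the right and rows downward; lengths in m; the calibration is good to about 2 mm. A picture is of the moment at which its call begins. There is no depth.
- workorder.close_job(): hands the job in, once; it reports no verdict.
The state is a dict: "time": time; "joint_positions": joint angles; "qd": joint speeds; "joint_torque": joint torques, N m; "position": TCP position; "tool_rot": TCP orientation; "ft_force": force on the tool from outside, world axes, zero at the start; "torque": the same for the moment, N m; "grip_width": opening from 0.0 (shut) to 1.0 (fully open).
Only numpy, scipy, OpenCV 4.12 (cv2) and the standard library are available. Lean on these libraries where they do the work, as an engineer would, in place of code of your own. Each camera call takes 0.05 s, during which the arm holds its last target.

## Working session

There is one attempt and no reset: what is moved stays moved. The work goes in short steps, Python scripts to look and compute and a tool call to move; the robot and the scene stay as the last step left them, time stands still between calls to the robot, and variables do not carry over. Pictures are saved under pics/ and viewed, and the job is handed in when it is done.

Besides the shell and the picture viewer there is one more tool, called after "Request:" as name(argument=value, ...) on one line, values as JSON. drive_tool: Moves the arm, as the interface text tells. Its arguments: {"type":"object","properties":{"increments":{"type":"string"},"squeeze":{"type":"number"}},"required":["increments"]}

```bash
mkdir -p pics; ls; python3 - <<'E'
from bench import ctrl,get_image
import cv2,numpy as np
print(ctrl.get_state(), ctrl.tcp_to_grasp)
for n in("scene","top"):
    d=get_image(n); cv2.imwrite(f"pics/{n}0.png",d["img"][:,:,::-1]); print(n,d["mtx"],d["camera_from_world"],[k for k in d])
E
```

```text
pics
{'time': 0.0, 'joint_positions': array([-1.29090164,  0.32179092, -0.07011543,  1.45167312,  0.02258557,
        1.37078547, -0.05691294]), 'qd': array([ 0.00048456, -0.00034394,  0.00096018,  0.00204815,  0.00135201,
       -0.00082504, -0.0003869 ]), 'joint_torque': array([-5.01539198e-04, -4.91292965e+01, -4.03942857e-01, -3.12515938e+01,
       -6.38347096e-02,  4.40697314e-02,  1.77578886e-04]), 'position': array([0.17061973, 0.62663766, 0.22148352]), 'tool_rot': array([-1.32449578, -1.01021196,  1.01260901]), 'ft_force': array([-0.01068073, -0.57161453,  0.64600803]), 'torque': array([-0.03237679,  0.00612523, -0.01984108]), 'grip_width': 0.9998029682399665} -0.0187
scene [[384.84978283   0.         280.85312294]
 [  0.         384.84978283 207.62095375]
 [  0.           0.           1.        ]] [[ 0.07768389  0.99690927  0.01170966  0.01638958]
 [-0.7073935   0.04683941  0.70526627  0.2981282 ]
 [ 0.70253801 -0.06307117  0.7088458  -1.6358855 ]
 [ 0.          0.          0.          1.        ]] ['img', 'mtx', 'camera_from_world']
top [[434.67914812   0.         274.43809685]
 [  0.         434.67914812 207.59353472]
 [  0.           0.           1.        ]] [[ 0.01380961 -0.9996447   0.02279833 -0.06208782]
 [ 0.99375895  0.01624521  0.11035961 -0.51052261]
 [-0.11069077  0.02113202  0.99363021 -1.36234947]
 [ 0.          0.          0.          1.        ]] ['img', 'mtx', 'camera_from_world']
```

View pics/scene0.png

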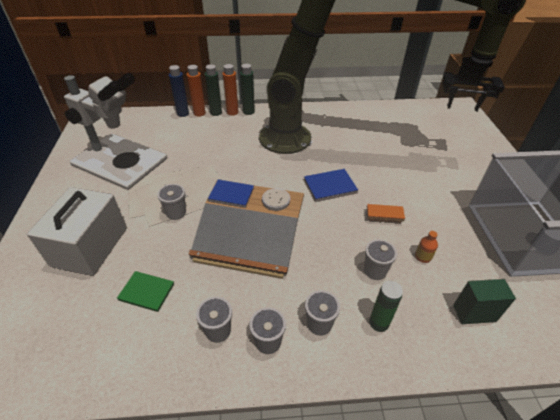

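View pics/top0.png

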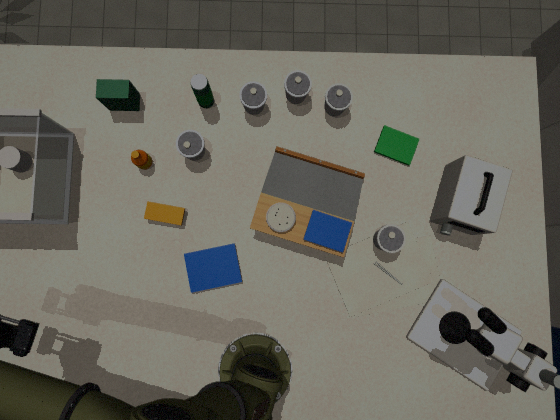

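```bash
cat > h.py <<'E'
from bench import ctrl,get_image
import cv2,numpy as np
from scipy.optimize import least_squares
from scipy.spatial.transform import Rotation as R
CAL={}
def grab(n,fn=None):
    d=get_image(n); CAL[n]=(d["mtx"],d["camera_from_world"])
    if fn: cv2.imwrite(fn,d["img"][:,:,::-1])
    return d
def proj(n,P):
    K,T=CAL[n]; P=np.atleast_2d(P); c=P@T[:3,:3].T+T[:3,3]
    c=c*[1,-1,-1]; q=c@K.T; return q[:,:2]/q[:,2:]
def ray(n,uv,z):
    K,T=CAL[n]; uv=np.atleast_2d(uv); d=np.c_[uv,np.ones(len(uv))]@np.linalg.inv(K).T*[1,-1,-1]
    d=d@T[:3,:3]; o=-T[:3,:3].T@T[:3,3]; return o+d*((z-o[2])/d[:,2])[:,None]
E
python3 - <<'E'
from h import *
t=cv2.imread("pics/top0.png");s=cv2.imread("pics/scene0.png")
cv2.imwrite("pics/c1.png",cv2.resize(t[140:265,240:410],None,fx=4.6,fy=4.6,interpolation=cv2.INTER_CUBIC))
cv2.imwrite("pics/c2.png",cv2.resize(s[170:280,180:315],None,fx=5,fy=5,interpolation=cv2.INTER_CUBIC))
E
```

```text
(no output)
```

View pics/c1.png

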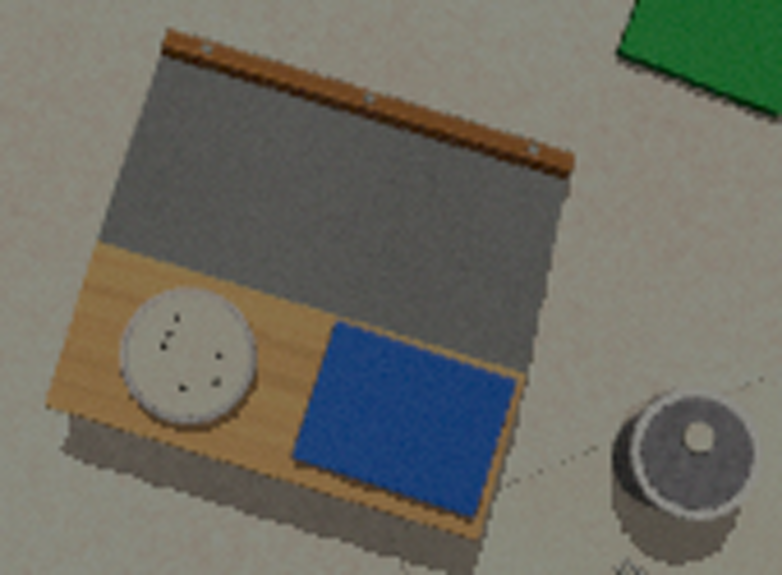

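View pics/c2.png

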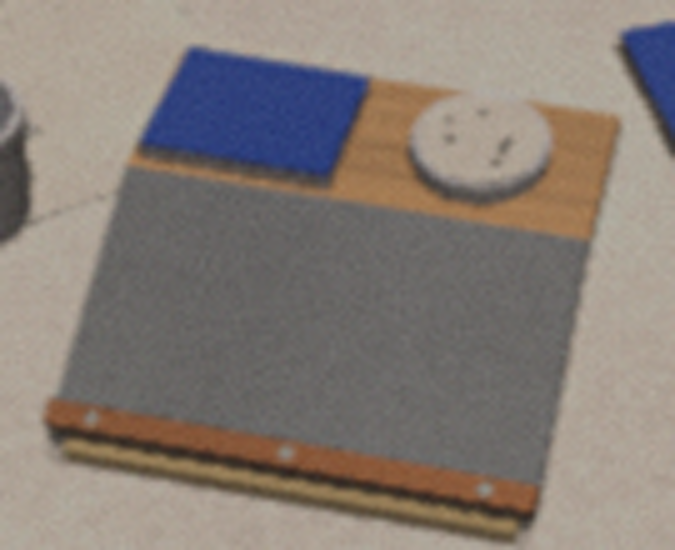

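```bash
cat >> h.py <<'E'
TH=np.radians(22)
def slopeT(p):  # p: crest x,y,yaw
    Rz=R.from_euler('z',p[2]).as_matrix(); Rs=Rz@R.from_euler('y',TH).as_matrix()
    c=np.array([p[0],p[1],.09]); return Rz,Rs,c,c+Rs@np.array([.16,0,0])
def stand_pts(p):
    Rz,Rs,c,o=slopeT(p)
    return {'cl':c+Rz@[0,.15,0],'cr':c+Rz@[0,-.15,0],'bl':c+Rz@[-.115,.15,0],'br':c+Rz@[-.115,-.15,0],
     'fl':o+Rs@[.016,.15,.012],'fr':o+Rs@[.016,-.15,.012]}
def quad(im,lo,hi,box):
    x0,y0,x1,y1=box; h=cv2.cvtColor(im[y0:y1,x0:x1],cv2.COLOR_RGB2HSV); m=cv2.inRange(h,lo,hi)
    cs=max(cv2.findContours(m,cv2.RETR_EXTERNAL,cv2.CHAIN_APPROX_NONE)[0],key=cv2.contourArea)
    r=cv2.minAreaRect(cs); return m,cs,cs[:,0]+[x0,y0]
def fitrect(n,cnt,z,dx,dy,yaw0,tilt=None):
    P=ray(n,cnt,z)[:,:2]; r=cv2.minAreaRect((P*1000).astype(np.float32)); return r
E
python3 - <<'E'
from h import *
T=grab("top");S=grab("scene")
f1=lambda u,v:(240+(u+.5)/4.6-.5,140+(v+.5)/4.6-.5)
f2=lambda u,v:(180+(u+.5)/5-.5,170+(v+.5)/5-.5)
obs=[("top",'cl',f1(100,243)),("top",'bl',f1(48,407)),("top",'br',f1(482,540)),("top",'cr',f1(527,374)),("top",'fl',f1(168,29)),("top",'fr',f1(575,153)),
("scene",'cl',f2(590,239)),("scene",'cr',f2(127,170)),("scene",'bl',f2(622,118)),("scene",'fr',f2(46,432)),("scene",'fl',f2(530,512))]
def res(p):
    s=stand_pts(p); return np.concatenate([proj(n,s[k])[0]-o for n,k,o in obs])
r=least_squares(res,[.5,-.1,-.2],loss='soft_l1'); print(r.x,np.round(r.fun.reshape(-1,2),1))
for tag,sel in(("top",obs[:6]),("scene",obs[6:])):
    rr=least_squares(lambda p:np.concatenate([proj(n,stand_pts(p)[k])[0]-o for n,k,o in sel]),r.x);print(tag,rr.x)
np.save("stand.npy",r.x)
for nm,z,lo,hi,bt,bs in(("tile",.105,(105,120,60),(130,255,255),(300,205,360,255),(205,175,260,212)),("big",None,(105,120,60),(130,255,255),(180,240,250,300),(300,165,360,205)),("strip",.035,(5,150,90),(25,255,255),(140,195,195,235),(360,200,410,228))):
  for n,D,b in(("top",T,bt),("scene",S,bs)):
    m,_,c=quad(D["img"],lo,hi,b); rr=fitrect(n,c,z if z else .015,0,0,0); print(nm,n,np.round(rr[0],1),np.round(rr[1],1),round(rr[2],1))
for nm,z,uv in(("cupR",.094,(391,238)),("cupL",.094,(189,144)),("bottle",.11,(136,152)),("dish",.106,f1(188,352))): print(nm,ray("top",uv,z))
for nm,z,uv in(("cupR",.094,(171,194)),("cupL",.094,(381,251)),("bottle",.11,(432,235)),("dish",.106,f2(480,140))): print(nm,ray("scene",uv,z))
E
```

```text
[ 0.51035414 -0.15399988 -0.28146041] [[-0.8 -0.4]
 [-0.6 -0.3]
 [-0.4 -0.3]
 [ 0.1 -0.4]
 [-0.1 -0.4]
 [ 0.2 -0.4]
 [-0.3 -0.2]
 [-0.7 -1. ]
 [-0.7 -0.9]
 [-1.2 -1.8]
 [ 0.8 -0.3]]
top [ 0.50922138 -0.15487155 -0.28044964]
scene [ 0.51371837 -0.15294151 -0.27980344]
tile top [ 435.7 -213.8] [124.5  93. ] 72.4
tile scene [ 439.6 -213. ] [121.7  90.7] 72.0
big top [318.7 139.6] [123. 163.] 12.5
big scene [317.3 139.7] [120.5 160.7] 12.5
strip top [487.8 295.5] [119.1  54.6] 80.6
strip scene [492.4 294.3] [116.9  54.3] 80.0
cupR [[ 0.4168021  -0.40930173  0.094     ]]
cupL [[0.69731245 0.21346265 0.094     ]]
bottle [[0.66520493 0.3697752  0.11      ]]
dish [[ 0.47720711 -0.07132867  0.106     ]]
cupR [[ 0.42595503 -0.40702567  0.094     ]]
cupL [[0.70271002 0.21194333 0.094     ]]
bottle [[0.66737556 0.36846244 0.11      ]]
dish [[ 0.47744906 -0.07160597  0.106     ]]
```

```bash
cat >> h.py <<'E'
def plan(x,y,z,xang):
    """xang: desired heading (deg) of tool x (mod 180)"""
    s=ctrl.get_state(); M=R.from_rotvec(s["tool_rot"]).as_matrix()
    d=np.array([x,y,z])-s["position"]
    h=np.degrees(np.arctan2(M[1,0],M[0,0])); 
    # turn about tool y (down): positive turn => heading decreases
    t=-((xang-h+90)%180-90)
    print("t",round(s["time"],2),"pos",np.round(s["position"]*1000,1),"hdg",round(h,2),"toolaxes x",np.round(M[:,0],3),"y",np.round(M[:,1],3),"z",np.round(M[:,2],3))
    print("turn deg",round(t,2),"shift tool-now mm",np.round(M.T@d*1000,1))
    M2=M@R.from_euler('y',t,degrees=True).as_matrix(); print("shift tool-after-turn mm",np.round(M2.T@d*1000,1),"hdg2",np.degrees(np.arctan2(M2[1,0],M2[0,0])))
    print("F",np.round(s["ft_force"],1),"grip",round(s["grip_width"]*87,1),"q",np.round(s["joint_positions"],2))
E
python3 -c "
from h import *
plan(.489,.295,.15,-9.7)
plan(.489,.295,.15,80.3)"
```

```text
t 0.2 pos [170.7 626.8 221.9] hdg 74.77 toolaxes x [ 0.263  0.965 -0.001] y [-0.    -0.001 -1.   ] z [-0.965  0.263 -0.   ]
turn deg 84.47 shift tool-now mm [-236.5   72.2 -394.3]
shift tool-after-turn mm [ 369.6   72.2 -273.4] hdg2 -9.69999778641701
F [-0.2 -0.1  0.1] grip 87.0 q [-1.29  0.32 -0.07  1.45  0.02  1.37 -0.06]
t 0.2 pos [170.7 626.8 221.9] hdg 74.77 toolaxes x [ 0.263  0.965 -0.001] y [-0.    -0.001 -1.   ] z [-0.965  0.263 -0.   ]
turn deg -5.53 shift tool-now mm [-236.5   72.2 -394.3]
shift tool-after-turn mm [-273.4   72.2 -369.6] hdg2 80.30000372712152
F [-0.2 -0.1  0.1] grip 87.0 q [-1.29  0.32 -0.07  1.45  0.02  1.37 -0.06]
```

Request:
drive_tool(increments="-20 0 -33 0 0;-20 0 -33 0 0;-20 0 -33 0 0;-20 0 -33 0 0;-20 0 -33 0 0;-20 0 -33 0 0;-20 0 -33 0 0;-20 0 -33 0 0;-20 0 -33 0 0;-20 0 -33 0 0;-20 0 -33 0 0;-16 0 -31 0 0;0 0 0 10.5 0;0 0 0 10.5 0;0 0 0 10.5 0;0 0 0 10.5 0;0 0 0 10.5 0;0 0 0 10.5 0;0 0 0 10.5 0;0 0 0 10.5 0", squeeze=20)

```text
time: 2.7
position: [0.4888, 0.2959, 0.2224]
tool_rot: [-1.567, 0.131, -0.131]
ft_force: [0.5, 0.3, -0.6]
grip_width: 0.999
```

```bash
python3 -c "
from h import *
plan(.489,.295,.1,-9.7)
D=grab('scene')
cv2.imwrite('pics/s1.png',cv2.resize(D['img'][100:300,250:500,::-1],None,fx=3.2,fy=3,interpolation=cv2.INTER_CUBIC))"
```

```text
t 2.7 pos [488.8 295.9 222.4] hdg -9.57 toolaxes x [ 0.986 -0.166 -0.   ] y [-0. -0. -1.] z [ 0.166  0.986 -0.   ]
turn deg 0.13 shift tool-now mm [  0.4 122.4  -0.8]
shift tool-after-turn mm [  0.4 122.4  -0.8] hdg2 -9.700000002288753
F [ 0.5  0.3 -0.6] grip 86.9 q [-0.89  0.15  0.33  1.66 -0.05  1.33 -0.71]
```

View pics/s1.png

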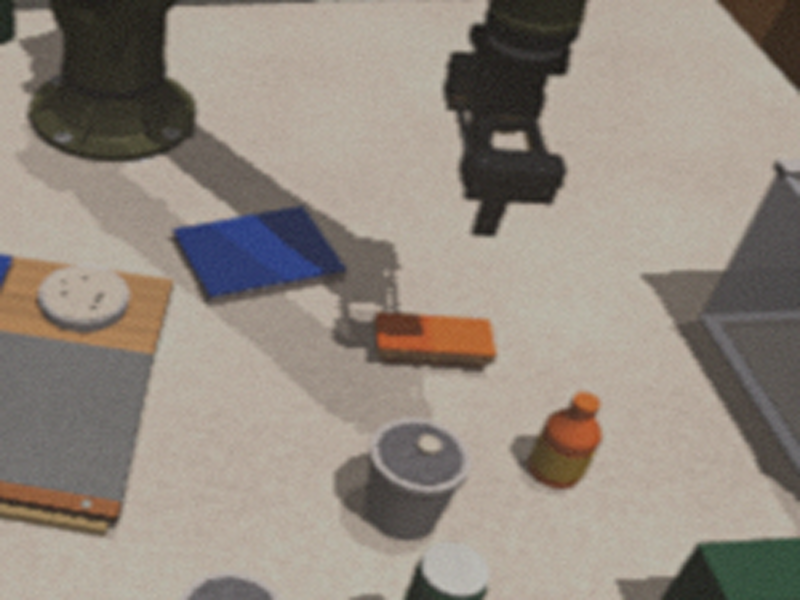

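Request:
drive_tool(increments="0 40 0 0 0;0 40 0 0 0;0 40 0 0 0;0 30 0 0 0;0 20 0 0 0;0 15 0 0 0;0 11 0 0 0;0 0 0 0 0;0 0 0 0 255;0 0 0 0 255;0 0 0 0 255;0 0 0 0 255;0 0 0 0 255;0 0 0 0 255;0 0 0 0 255;0 0 0 0 255", squeeze=20)

```text
time: 4.75
position: [0.4889, 0.2961, 0.0268]
tool_rot: [-1.567, 0.126, -0.126]
ft_force: [-1.3, -1.1, 4.9]
grip_width: 0.642
```

Request:
drive_tool(increments="0 -20 0 0 255;0 -40 0 0 255;0 -40 0 0 255;0 -40 0 0 255;0 -40 0 0 255;0 0 0 3.5 255;0 0 0 3.4 255;0 0 0 0 255")

```text
time: 5.75
position: [0.4889, 0.2957, 0.206]
tool_rot: [-1.56, 0.221, -0.22]
ft_force: [-0.7, -0.4, -0.6]
grip_width: 0.64
```

```bash
python3 -c "
from h import *
p=np.load('stand.npy'); Rz,Rs,c,o=slopeT(p)
g=o+Rs@[-.075,.078,0]; print(g,np.degrees(p[2]))
plan(g[0],g[1],.2,np.degrees(p[2]))
D=grab('scene')
cv2.imwrite('pics/s2.png',cv2.resize(D['img'][100:300,250:500,::-1],None,fx=3.2,fy=3,interpolation=cv2.INTER_CUBIC))"
```

```text
[ 0.60772882 -0.10095947  0.05815844] -16.126493643558494
t 5.75 pos [488.9 295.7 206. ] hdg -16.1 toolaxes x [ 0.961 -0.277 -0.   ] y [-0.    -0.001 -1.   ] z [ 0.277  0.961 -0.001]
turn deg 0.03 shift tool-now mm [ 224.2    6.1 -348.2]
shift tool-after-turn mm [ 224.4    6.1 -348.1] hdg2 -16.126493639080227
F [-0.7 -0.4 -0.6] grip 55.7 q [-0.9   0.16  0.35  1.69 -0.06  1.3  -0.82]
```

View pics/s2.png

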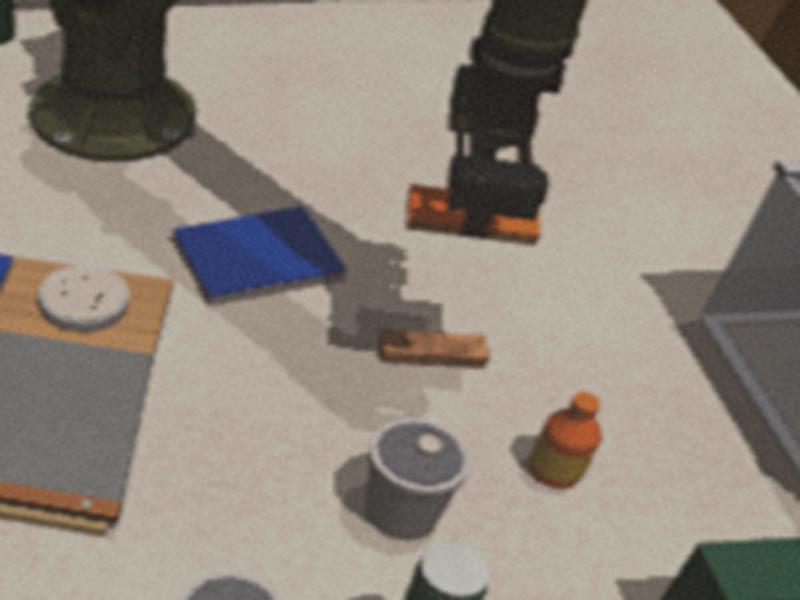

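Request:
drive_tool(increments="18.7 0 -29 0 255;18.7 0 -29 0 255;18.7 0 -29 0 255;18.7 0 -29 0 255;18.7 0 -29 0 255;18.7 0 -29 0 255;18.7 0 -29 0 255;18.7 0 -29 0 255;18.7 0 -29 0 255;18.7 0 -29 0 255;18.7 0 -29 0 255;18.5 0 -29 0 255;0 0 0 0 255;0 0 0 0 255")

```text
time: 7.55
position: [0.6075, -0.0998, 0.206]
tool_rot: [-1.559, 0.221, -0.22]
ft_force: [0.3, 0.2, -1.1]
grip_width: 0.641
```

```bash
python3 -c "
from h import *
p=np.load('stand.npy'); Rz,Rs,c,o=slopeT(p)
g=o+Rs@[-.075,.078,0]; e=o+Rs@[-.075-.028/np.cos(TH),.078,0]; print(g,e)
plan(g[0],g[1],e[2]+.006+.004,np.degrees(p[2]))"
```

```text
[ 0.60772882 -0.10095947  0.05815844] [ 0.5808306  -0.09318222  0.06947117]
t 7.55 pos [607.5 -99.8 206. ] hdg -16.08 toolaxes x [ 0.961 -0.277 -0.001] y [-0.001  0.001 -1.   ] z [0.277 0.961 0.001]
turn deg 0.05 shift tool-now mm [  0.7 126.5  -1.1]
shift tool-after-turn mm [  0.7 126.5  -1.1] hdg2 -16.126493660517554
F [ 0.3  0.2 -1.1] grip 55.7 q [-0.4   0.29  0.63  1.59 -0.17  1.33 -0.02]
```

Request:
drive_tool(increments="0 30 0 0 255;0 30 0 0 255;0 25 0 0 255;0 15 0 0 255;0 10 0 0 255;0 6 0 0 255;0 6 0 0 255;0 3 0 0 255;0 0 0 0 255;0 0 0 0 255")

```text
time: 8.8
position: [0.6079, -0.1007, 0.0819]
tool_rot: [-1.559, 0.221, -0.222]
ft_force: [-0.2, 0.2, -0.6]
grip_width: 0.641
```

```bash
python3 -c "
from h import *
plan(.6077,-.101,.0795,-16.1)
D=grab('scene')
cv2.imwrite('pics/s3.png',cv2.resize(D['img'][100:300,150:400,::-1],None,fx=3.2,fy=3,interpolation=cv2.INTER_CUBIC))"
```

```text
t 8.8 pos [ 607.9 -100.7   81.9] hdg -16.13 toolaxes x [ 0.961 -0.278  0.001] y [ 0.001  0.    -1.   ] z [0.278 0.961 0.   ]
turn deg -0.03 shift tool-now mm [-0.1  2.4 -0.4]
shift tool-after-turn mm [-0.1  2.4 -0.4] hdg2 -16.09999999419651
F [-0.2  0.2 -0.6] grip 55.8 q [-0.36  0.4   0.6   1.72 -0.25  1.1   0.03]
```

View pics/s3.png

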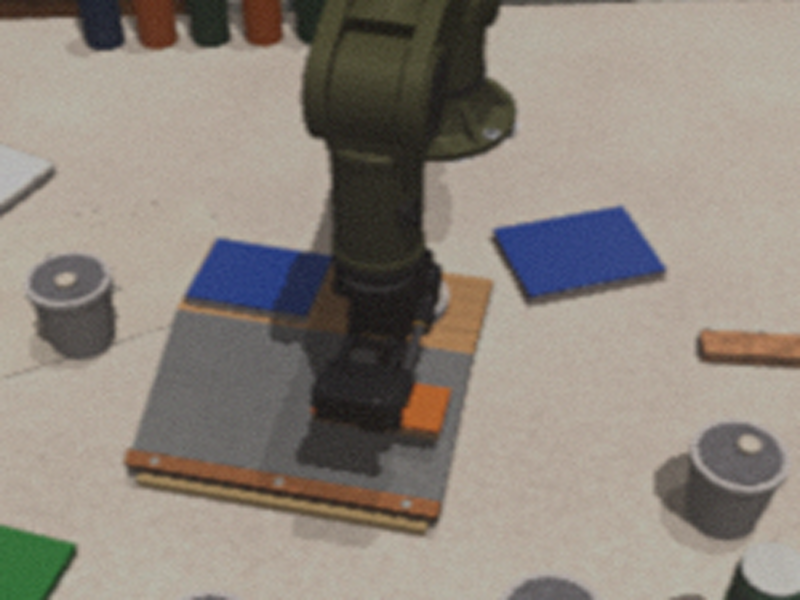

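Request:
drive_tool(increments="0 2 0 0 255;0 0 0 0 255;0 0 0 0 80;0 0 0 0 70;0 0 0 0 65;0 0 0 0 65;0 -3 0 0 55;0 -4 0 0 40;0 -8 0 0 0;0 -15 0 0 0;0 -30 0 0 0;0 -40 0 0 0;0 -20 0 0 0")

```text
time: 10.48
position: [0.6088, -0.101, 0.2029]
tool_rot: [-1.559, 0.218, -0.224]
ft_force: [0.4, 0.5, -0.8]
grip_width: 0.998
```

```bash
python3 -c "
from h import *
plan(.6077,-.101,.0795,73.9)
D=grab('scene')
cv2.imwrite('pics/s4.png',cv2.resize(D['img'][100:300,150:400,::-1],None,fx=3.2,fy=3,interpolation=cv2.INTER_CUBIC))"
```

```text
t 10.47 pos [ 608.8 -101.   202.9] hdg -16.14 toolaxes x [ 0.961 -0.278  0.004] y [ 0.004  0.    -1.   ] z [0.278 0.961 0.001]
turn deg 89.96 shift tool-now mm [ -1.6 123.4  -0.4]
shift tool-after-turn mm [  0.4 123.4  -1.6] hdg2 -106.09970944567262
F [ 0.4  0.5 -0.8] grip 86.9 q [-0.4   0.29  0.63  1.59 -0.18  1.31 -0.02]
```

View pics/s4.png

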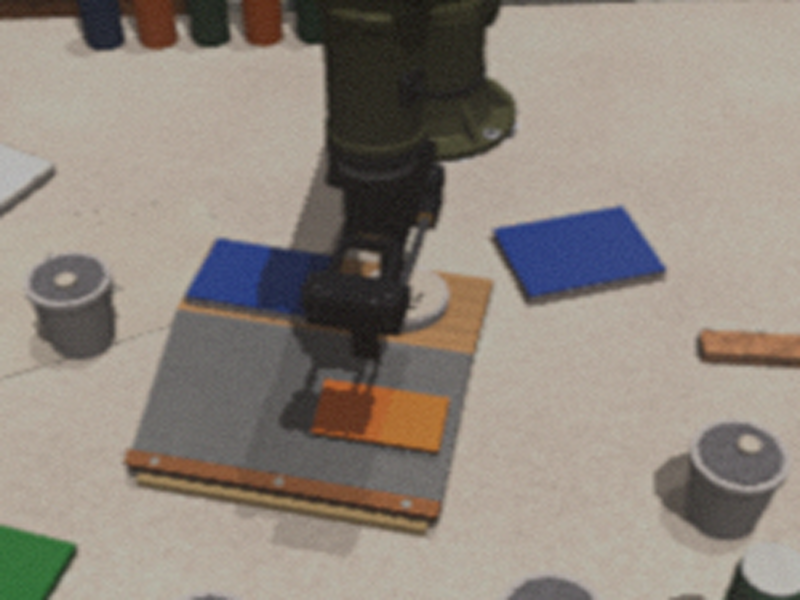

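Request:
drive_tool(increments="0 0 -8 10 79;0 0 -4 10 79;0 0 0 10 79;0 0 0 10 79;0 0 0 10 79;0 0 0 10 79;0 0 0 10 79;0 0 0 10 79;0 0 0 10 79;0 0 0 0 79;0 0 0 0 79")

```text
time: 11.9
position: [0.6034, -0.1117, 0.1991]
tool_rot: [-1.065, 1.412, -1.411]
ft_force: [-0.1, 0.7, -0.5]
grip_width: 0.692
```

```bash
cat >> h.py <<'E'
def fitpose(n,cnt,hx,hy,x0,y0,p):
    """fit rectangle on slope (top face z=.015) to contour pixels; returns slope x,y,yaw deg"""
    Rz,Rs,c,o=slopeT(p); K,T=CAL[n]
    uv=np.c_[cnt,np.ones(len(cnt))]@np.linalg.inv(K).T*[1,-1,-1]
    d=uv@T[:3,:3]; cam=-T[:3,:3].T@T[:3,3]
    d2=d@Rs; c2=(cam-o)@Rs; t=(.015-c2[2])/d2[:,2]; P=(c2+d2*t[:,None])[:,:2]
    r=cv2.minAreaRect((P*1000).astype(np.float32)); return np.round(r[0],1),np.round(r[1],1),round(r[2],2)
E
python3 -c "
from h import *
p=np.load('stand.npy'); Rz,Rs,c,o=slopeT(p)
D=grab('scene'); D2=grab('top','pics/t5.png')
for n,DD,b in(('scene',D,(230,215,300,255)),('top',D2,(230,140,320,235))):
  m,_,cn=quad(DD['img'],(5,170,60),(22,255,255),b); print(n,fitpose(n,cn,0,0,0,0,p), cn.min(0),cn.max(0))
g=o+Rs@[-.138,.078,0]; print(g)
plan(g[0],g[1],g[2]+.006,73.9)
cv2.imwrite('pics/s5.png',cv2.resize(D['img'][100:300,150:400,::-1],None,fx=3.2,fy=3,interpolation=cv2.INTER_CUBIC))"
```

```text
scene (array([-74.4,  78.2]), array([ 56.1, 115.8]), 0.16) [248 227] [288 249]
top (array([-232.5,   -5.1]), array([3., 0.]), 108.78) [304 225] [305 225]
[ 0.55161473 -0.08473486  0.08175865]
t 12.0 pos [ 603.6 -111.8  199.4] hdg -106.02 toolaxes x [-0.276 -0.961 -0.   ] y [-0.  0. -1.] z [ 0.961 -0.276 -0.   ]
turn deg 0.08 shift tool-now mm [-11.7 111.6 -57.4]
shift tool-after-turn mm [-11.6 111.6 -57.4] hdg2 -106.09999999738986
F [-0.2  0.2  0.2] grip 59.4 q [-0.57  0.34  0.89  1.61 -0.27  1.33 -1.49]
```

View pics/s5.png

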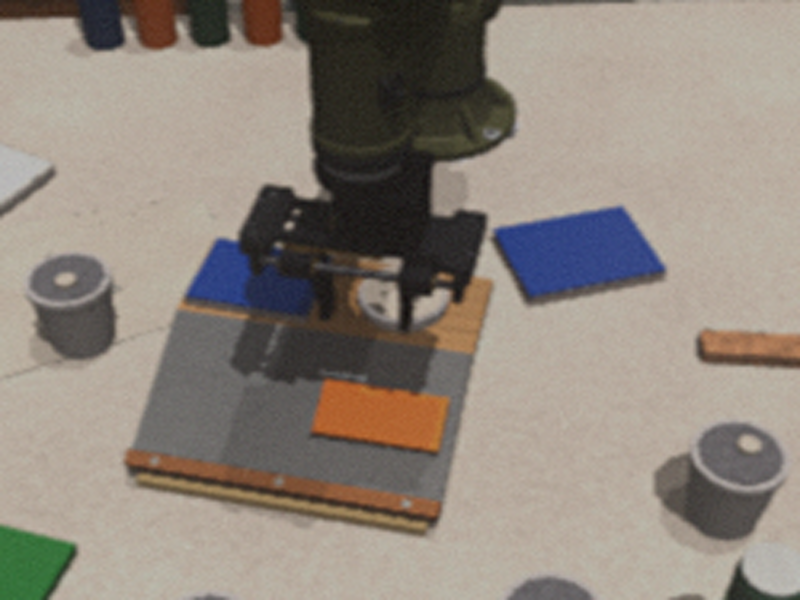

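Request:
drive_tool(increments="-4 0 -20 0 79;-4 0 -20 0 79;-3.7 0 -17.4 0 79;0 20 0 0 79;0 30 0 0 79;0 30 0 0 79;0 15 0 0 79;0 8 0 0 79;0 5 0 0 79;0 0 0 0 79;0 0 0 0 79")

```text
time: 13.38
position: [0.5523, -0.0847, 0.0922]
tool_rot: [-1.062, 1.413, -1.414]
ft_force: [0.2, 0.3, -0.4]
grip_width: 0.694
```

```bash
cat >> h.py <<'E'
def where():
    p=np.load('stand.npy'); Rz,Rs,c,o=slopeT(p); s=ctrl.get_state()
    q=Rz.T@(s["position"]-np.array([c[0],c[1],0])); surf=.09-max(q[0],0)*np.tan(TH)
    sl=Rs.T@(s["position"]-o)
    print("t",round(s["time"],2),"crest-frame",np.round(q*1000,1),"h",round((q[2]-surf)*1000,1),"slope",np.round(sl*1000,1),"F stand",np.round(Rz.T@s["ft_force"],1),"hdg err",round(np.degrees(np.arctan2(*R.from_rotvec(s["tool_rot"]).as_matrix()[[1,0],0]))+90-np.degrees(p[2]),2),"grip",round(s["grip_width"]*87,1))
E
python3 -c "
from h import *
where()
D=grab('scene')
cv2.imwrite('pics/s6.png',cv2.resize(D['img'][150:300,180:380,::-1],None,fx=4,fy=4,interpolation=cv2.INTER_CUBIC))"
```

```text
t 13.38 crest-frame [21.1 78.2 92.2] h 10.7 slope [-141.3   78.2    9.9] F stand [ 0.1  0.3 -0.4] hdg err 0.0 grip 60.4
```

View pics/s6.png

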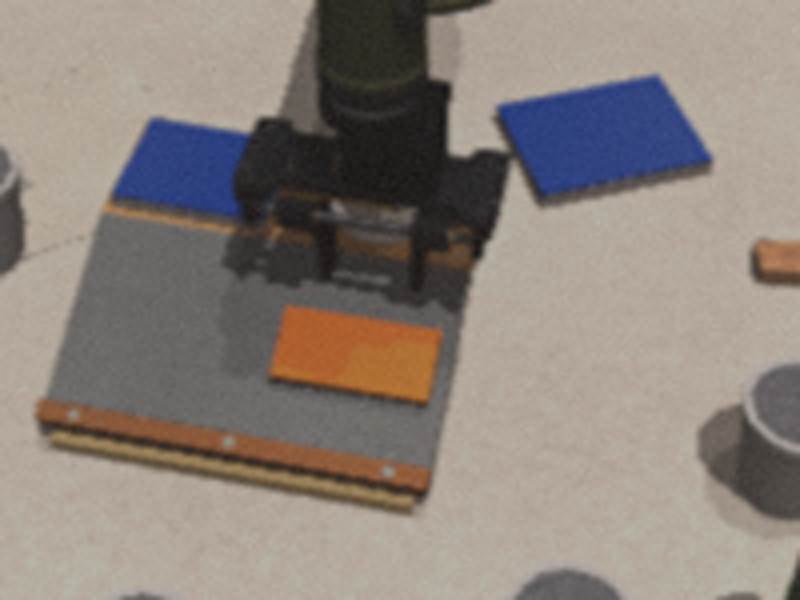

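Request:
drive_tool(increments="0 4 0 0 79;0 3.24 8 0 79;0 3.24 8 0 79;0 1.62 4 0 79;0 1.62 4 0 79;0 1.62 4 0 79;0 1.62 4 0 79;0 1.62 4 0 79;0 1.62 4 0 79;0 1.62 4 0 79;0 1.62 4 0 79;0 1.62 4 0 79;0 1.62 4 0 79;0 0 0 0 79")

```text
time: 15.18
position: [0.6058, -0.1004, 0.0647]
tool_rot: [-1.063, 1.413, -1.414]
ft_force: [0.1, 0.9, 0.1]
grip_width: 0.69
```

```bash
cat >> h.py <<'E'
def seestrip(fn=None,box=(215,190,310,265)):
    p=np.load('stand.npy');D=grab('scene'); m,_,cn=quad(D['img'],(5,170,60),(22,255,255),box); print('strip',fitpose('scene',cn,0,0,0,0,p))
    if fn: cv2.imwrite(fn,cv2.resize(D['img'][150:300,180:380,::-1],None,fx=4,fy=4,interpolation=cv2.INTER_CUBIC))
E
python3 -c "
from h import *
where()
seestrip('pics/s7.png')"
```

```text
t 15.18 crest-frame [76.8 78.  64.7] h 5.8 slope [-79.3  78.    5.4] F stand [-0.2  0.9  0.1] hdg err -0.0 grip 60.0
strip (array([-38.4,  79.1]), array([116.8,  55.7]), 89.47)
```

View pics/s7.png

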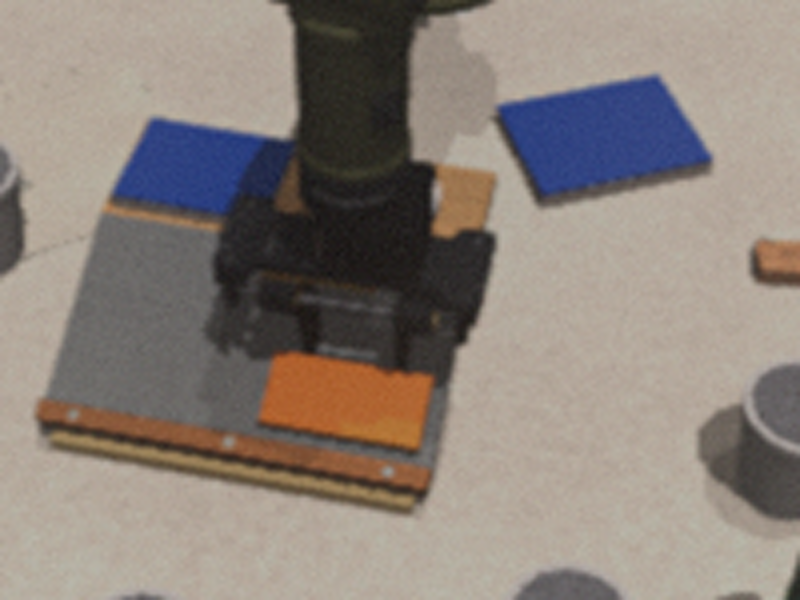

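Request:
drive_tool(increments="0 1.1 3 0 79;0 1.1 3 0 79;0 0.8 2 0 79;0 0.8 2 0 79;0 0.4 1 0 79;0 0.4 1 0 79;0 0 0 0 79")

```text
time: 16.1
position: [0.617, -0.1034, 0.0603]
tool_rot: [-1.063, 1.414, -1.413]
ft_force: [-2.2, 1.1, 1.7]
grip_width: 0.691
```

```bash
python3 -c "
from h import *
where()
seestrip('pics/s8.png')"
```

```text
t 16.1 crest-frame [88.3 78.2 60.3] h 6.0 slope [-66.9  78.2   5.5] F stand [-2.4  0.4  1.7] hdg err 0.0 grip 60.1
strip (array([-27.7,  78.9]), array([116.4,  56.1]), 89.63)
```

Request:
drive_tool(increments="0 0.4 1 0 79;0 0.4 1 0 79;0 0 0 0 79")

```text
time: 16.52
position: [0.6175, -0.1035, 0.0599]
tool_rot: [-1.064, 1.417, -1.411]
ft_force: [-7.1, 2.9, 7.7]
grip_width: 0.69
```

```bash
python3 -c "
from h import *
where()
seestrip('pics/s8.png')"
```

```text
t 16.52 crest-frame [88.9 78.3 59.9] h 5.8 slope [-66.2  78.3   5.4] F stand [-7.6  0.8  7.7] hdg err -0.0 grip 60.1
strip (array([-28. ,  79.3]), array([ 56.3, 117. ]), 0.48)
```

Request:
drive_tool(increments="0 -3 -4 0 79;0 -6 -8 0 79;0 -20 -10 0 79;0 -40 -10 0 79;0 -40 -10 0 79;0 -30 -10 0 79;20 0 -20 0 79;20 0 -20 0 79;20 0 -20 0 79;20 0 -20 0 79;20 0 -20 0 79;20 0 -20 0 79;20 0 -20 0 79;16 0 -10 0 79;0 0 0 0 79")

```text
time: 18.45
position: [0.381, -0.1988, 0.1985]
tool_rot: [-1.058, 1.415, -1.415]
ft_force: [0.7, 0.3, 0.6]
grip_width: 0.689
```

```bash
python3 -c "
from h import *
where(); p=np.load('stand.npy'); Rz,Rs,c,o=slopeT(p)
g=c+Rz@[-.120,-.08,0];plan(g[0],g[1],.2,73.9)
D=grab('scene','pics/s9.png');D2=grab('top')
for n,DD,b in(('scene',D,(205,175,260,212)),('top',D2,(300,205,360,255))):
  m,_,cn=quad(DD['img'],(105,120,60),(130,255,255),b); P=(ray(n,cn,.105)-[c[0],c[1],0])@Rz; r=cv2.minAreaRect((P[:,:2]*1000).astype(np.float32)); print(r)
"
```

```text
t 18.45 crest-frame [-111.8  -79.   198.5] h 108.5 slope [-304.3  -79.    58.7] F stand [0.6 0.5 0.6] hdg err -0.17 grip 59.9
t 18.45 pos [ 381.  -198.8  198.5] hdg -106.3 toolaxes x [-0.281 -0.96  -0.002] y [ 0.002  0.002 -1.   ] z [ 0.96  -0.281  0.001]
turn deg -0.2 shift tool-now mm [ 1.  -1.5 -8.2]
shift tool-after-turn mm [ 1.  -1.5 -8.2] hdg2 -106.099999779678
F [0.7 0.3 0.6] grip 59.9 q [-0.57 -0.28  0.86  2.02  0.22  1.32 -1.64]
((-52.33709716796875, -76.67103576660156), (121.99530029296875, 93.16232299804688), 88.47230529785156)
((-32.060081481933594, -55.65058135986328), (77.72116088867188, 48.12499237060547), 88.49421691894531)
```

View pics/s9.png

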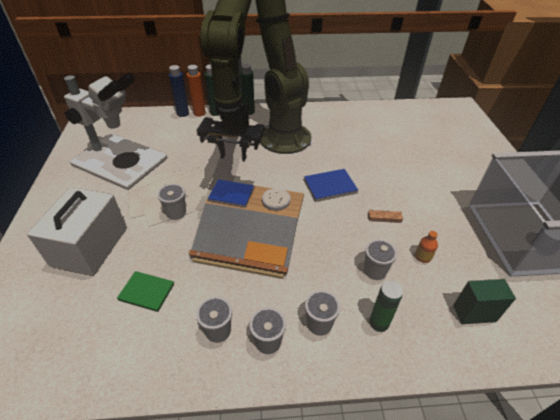

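Request:
drive_tool(increments="0 15 0 0 79;0 15 -2 0 79;0 15 -4 0 79;0 12 -4 0 79;0 8 -2 0 79;0 0 0 0 79;0 0 0 0 79")

```text
time: 19.42
position: [0.3706, -0.1947, 0.1339]
tool_rot: [-1.062, 1.413, -1.414]
ft_force: [0.6, -0.4, -0.6]
grip_width: 0.692
```

```bash
python3 -c "
from h import *
where(); plan(.4,-.2,.1,73.9)
D=grab('scene')
cv2.imwrite('pics/s10.png',cv2.resize(D['img'][110:230,170:320,::-1],None,fx=5,fy=5,interpolation=cv2.INTER_CUBIC))"
```

```text
t 19.43 crest-frame [-123.   -77.9  133.9] h 43.9 slope [-290.5  -77.9   -5.4] F stand [ 0.7 -0.2 -0.6] hdg err -0.01 grip 60.2
t 19.43 pos [ 370.6 -194.7  133.9] hdg -106.13 toolaxes x [-0.278 -0.961 -0.   ] y [ 0.001 -0.    -1.   ] z [ 0.961 -0.278  0.001]
turn deg -0.03 shift tool-now mm [-3.1 33.9 29.7]
shift tool-after-turn mm [-3.1 33.9 29.7] hdg2 -106.10000001580917
F [ 0.6 -0.4 -0.6] grip 60.2 q [-0.58 -0.24  0.91  2.13  0.21  1.17 -1.62]
```

View pics/s10.png

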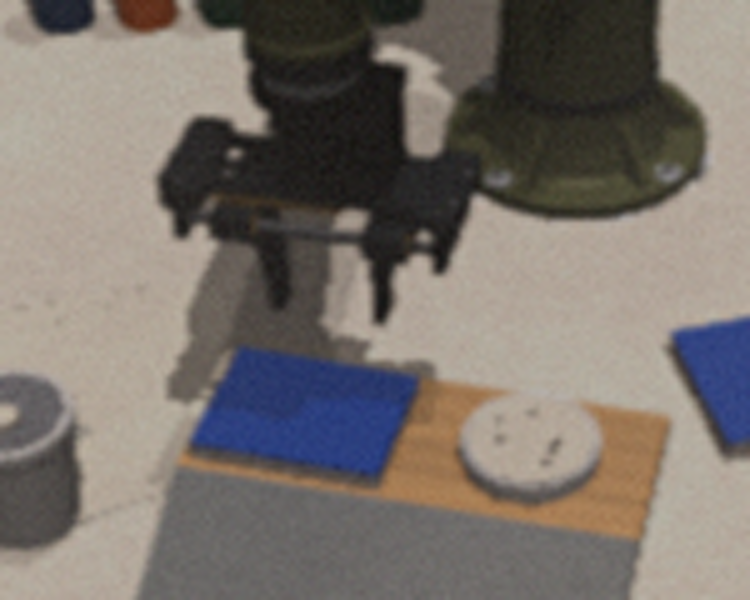

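Request:
drive_tool(increments="0 15 0 0 79;0 15 0 0 79;0 8 0 0 79;0 2.5 0 0 79;0 0 0 0 79;0 0 4 0 79;0 0 4 0 79;0 0 3 0 79;0 0 3 0 79;0 0 3 0 79;0 0 3 0 79;0 0 3 0 79;0 0 3 0 79;0 0 3 0 79;0 0 0 0 79")

```text
time: 21.35
position: [0.3978, -0.2025, 0.0927]
tool_rot: [-1.063, 1.414, -1.413]
ft_force: [-2.7, 0.8, 1.7]
grip_width: 0.692
```

```bash
python3 -c "
from h import *
where()
D=grab('scene')
cv2.imwrite('pics/s11.png',cv2.resize(D['img'][110:230,170:320,::-1],None,fx=5,fy=5,interpolation=cv2.INTER_CUBIC))"
```

```text
t 21.35 crest-frame [-94.7 -77.8  92.7] h 2.7 slope [-248.8  -77.8  -33. ] F stand [-2.8  0.1  1.7] hdg err 0.01 grip 60.2
```

View pics/s11.png

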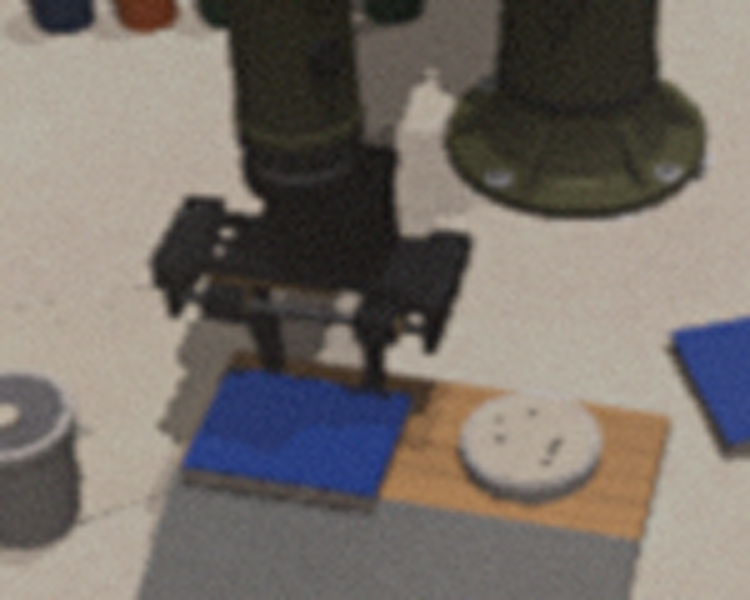

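Request:
drive_tool(increments="0 0 3 0 79;0 0 3 0 79;0 0 3 0 79;0 0 3 0 79;0 0 3 0 79;0 0 3 0 79;0 0 3 0 79;0 0 3 0 79;0 0 3 0 79;0 0 3 0 79;0 0 3 0 79;0 0 3 0 79;0 0 3 0 79;0 0 2 0 79;0 0 2 0 79;0 0 2 0 79;0 0 2 0 79;0 0 2 0 79;0 0 2 0 79;0 0 0 0 79")

```text
time: 23.9
position: [0.4473, -0.2169, 0.0931]
tool_rot: [-1.063, 1.413, -1.414]
ft_force: [-3.5, 1.2, 4.0]
grip_width: 0.693
```

```bash
python3 -c "
from h import *
where()
D=grab('scene')
cv2.imwrite('pics/s12.png',cv2.resize(D['img'][130:280,170:320,::-1],None,fx=4,fy=4,interpolation=cv2.INTER_CUBIC))"
```

```text
t 23.9 crest-frame [-43.1 -77.9  93.1] h 3.1 slope [-201.1  -77.9  -13.3] F stand [-3.7  0.2  4. ] hdg err 0.0 grip 60.3
```

View pics/s12.png

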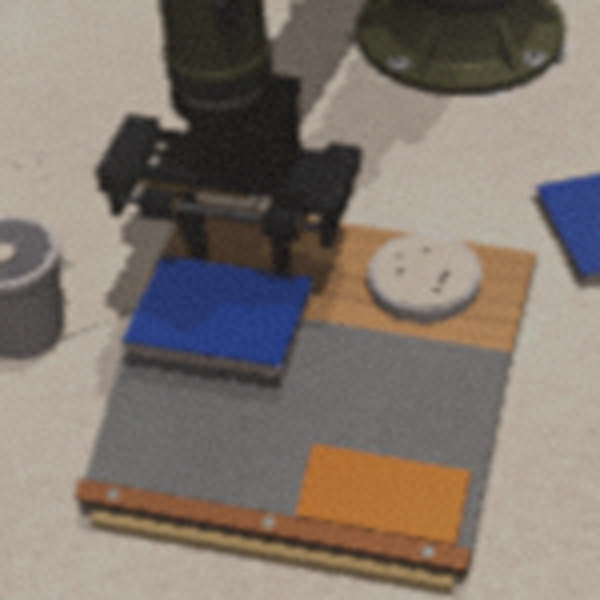

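Request:
drive_tool(increments="0 -2 0 0 79;0 -2 -2 0 79;0 0 -2 0 79;0 0 0 0 79;0 0 0 0 79")

```text
time: 24.58
position: [0.4433, -0.2156, 0.097]
tool_rot: [-1.062, 1.413, -1.413]
ft_force: [0.5, -0.1, -0.8]
grip_width: 0.688
```

```bash
python3 -c "
from h import *
where()
D=grab('scene')
cv2.imwrite('pics/s13.png',cv2.resize(D['img'][130:280,170:320,::-1],None,fx=4,fy=4,interpolation=cv2.INTER_CUBIC))"
```

```text
t 24.57 crest-frame [-47.4 -77.8  97. ] h 7.0 slope [-206.5  -77.8  -11.3] F stand [ 0.5  0.  -0.8] hdg err 0.01 grip 59.9
```

View pics/s13.png

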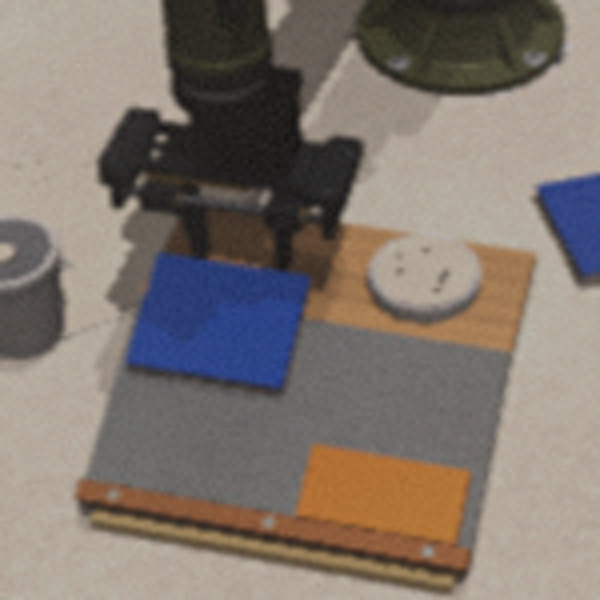

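Request:
drive_tool(increments="0 0 3 0 79;0 0 3 0 79;0 0 3 0 79;0 0 3 0 79;0 1 3 0 79;0 1 3 0 79;0 1 3 0 79;0 1 3 0 79;0 0 3 0 79;0 0 3 0 79;0 0 3 0 79;0 0 3 0 79;0 0 3 0 79;0 0 3 0 79;0 0 0 0 79")

```text
time: 26.5
position: [0.4839, -0.2275, 0.0931]
tool_rot: [-1.062, 1.413, -1.414]
ft_force: [0.7, -0.1, 0.5]
grip_width: 0.688
```

```bash
python3 -c "
from h import *
where()
D=grab('scene')
cv2.imwrite('pics/s14.png',cv2.resize(D['img'][130:280,170:320,::-1],None,fx=4,fy=4,interpolation=cv2.INTER_CUBIC))"
```

```text
t 26.5 crest-frame [ -5.  -77.9  93.1] h 3.1 slope [-165.7  -77.9    1. ] F stand [0.7 0.1 0.5] hdg err 0.0 grip 59.9
```

View pics/s14.png

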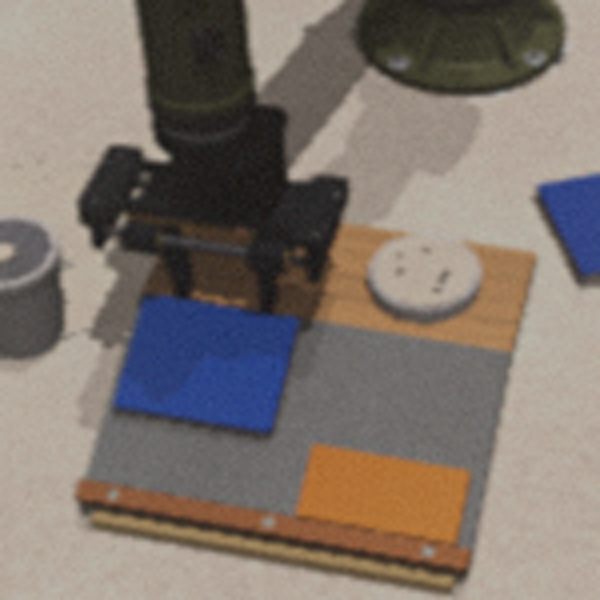

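Request:
drive_tool(increments="0 0 3 0 79;0 0 3 0 79;0 0 3 0 79;0 0.8 3 0 79;0 1.2 3 0 79;0 1.2 3 0 79;0 1.2 3 0 79;0 1.2 3 0 79;0 1.2 3 0 79;0 1.2 3 0 79;0 1.2 3 0 79;0 1.2 3 0 79;0 1.2 3 0 79;0 1.2 3 0 79;0 1.2 3 0 79;0 1.2 3 0 79;0 1.2 3 0 79;0 1.2 3 0 79;0 0 0 0 79")

```text
time: 28.92
position: [0.5358, -0.2425, 0.0754]
tool_rot: [-1.062, 1.413, -1.414]
ft_force: [-0.0, -0.7, 0.3]
grip_width: 0.691
```

```bash
cat >> h.py <<'E'
def seetile(fn=None,box=(190,175,270,262)):
    p=np.load('stand.npy');D=grab('scene'); m,_,cn=quad(D['img'],(105,120,60),(130,255,255),box); print('tile',fitpose('scene',cn,0,0,0,0,p))
    if fn: cv2.imwrite(fn,cv2.resize(D['img'][130:280,170:320,::-1],None,fx=4,fy=4,interpolation=cv2.INTER_CUBIC))
E
python3 -c "
from h import *
where()
seetile('pics/s15.png');seestrip()"
```

```text
t 28.93 crest-frame [ 49.  -77.9  75.4] h 5.2 slope [-109.1  -77.9    4.8] F stand [ 0.2 -0.7  0.3] hdg err 0.0 grip 60.1
tile (array([-50. , -76.4]), array([123.3,  95. ]), 89.82)
strip (array([-26.2,  78.9]), array([115.2,  52.4]), 89.93)
```

View pics/s15.png

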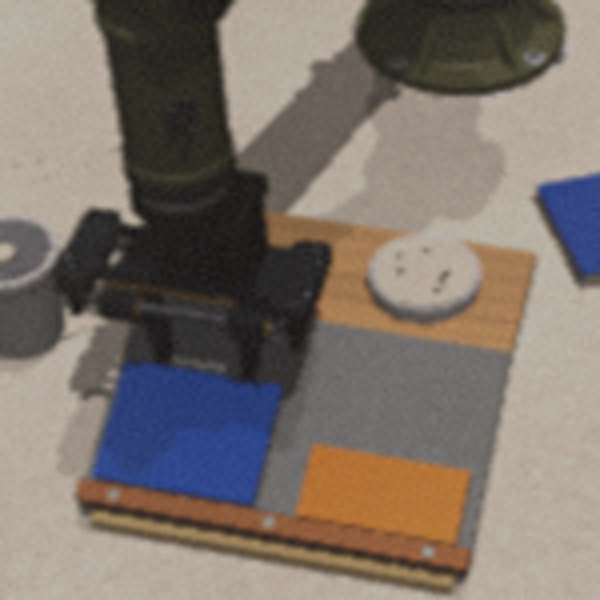

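Request:
drive_tool(increments="0 0.6 2 0 79;0 0.4 1 0 79;0 0.4 1 0 79;0 0.4 1 0 79;0 0 0 0 79")

```text
time: 29.65
position: [0.5384, -0.2432, 0.0741]
tool_rot: [-1.064, 1.418, -1.41]
ft_force: [-8.3, 4.5, 10.7]
grip_width: 0.692
```

```bash
python3 -c "
from h import *
where()
seetile()"
```

```text
t 29.65 crest-frame [ 51.7 -77.9  74.1] h 5.0 slope [-106.1  -77.9    4.6] F stand [-9.3  2.  10.7] hdg err -0.02 grip 60.2
tile (array([-48.7, -76.5]), array([123.7,  94.5]), 89.92)
```

Request:
drive_tool(increments="0 -1 -3 0 79;0 -2 -2 0 79;0 0 2 0 79;0 0.4 1 0 79;0 0.4 1 0 79;0 0.4 1 0 79;0 0.4 1 0 79;0 0 0 0 79")

```text
time: 30.7
position: [0.539, -0.2433, 0.0755]
tool_rot: [-1.064, 1.419, -1.409]
ft_force: [-7.5, 3.9, 12.5]
grip_width: 0.69
```

```bash
python3 -c "
from h import *
where()
seetile()"
```

```text
t 30.7 crest-frame [ 52.3 -77.8  75.5] h 6.6 slope [-106.1  -77.8    6.1] F stand [-8.3  1.7 12.5] hdg err -0.03 grip 60.0
tile (array([-48.6, -76.5]), array([123.8,  94.6]), 89.83)
```

Request:
drive_tool(increments="0 -2 -5 0 79;0 -8 -8 0 79;0 -20 -10 0 79;0 -40 -10 0 79;0 -40 -10 0 79;0 -20 -30 0 79;0 0 -30 0 79;0 0 0 0 79")

```text
time: 31.75
position: [0.4411, -0.2149, 0.2053]
tool_rot: [-1.057, 1.414, -1.41]
ft_force: [1.0, 0.1, 0.1]
grip_width: 0.692
```

```bash
python3 -c "
from h import *
where()
seetile('pics/s16.png');seestrip()
p=np.load('stand.npy');D=grab('top','pics/t16.png')
for nm,lo,hi,b,in (('tile',(105,120,60),(130,255,255),(270,150,370,230)),('strip',(5,190,90),(24,255,255),(255,150,330,200))):
  m,_,cn=quad(D['img'],lo,hi,b); print('top',nm,fitpose('top',cn,0,0,0,0,p))
t=cv2.imread('pics/t16.png'); cv2.imwrite('pics/t16c.png',cv2.resize(t[140:265,240:410],None,fx=4.6,fy=4.6,interpolation=cv2.INTER_CUBIC))
"
```

```text
t 31.75 crest-frame [-49.6 -77.7 205.3] h 115.3 slope [-249.2  -77.7   88.4] F stand [0.9 0.4 0.1] hdg err 0.02 grip 60.2
tile (array([-48.1, -76.3]), array([122.6,  93.4]), 89.66)
strip (array([-26.4,  79. ]), array([115. ,  52.5]), 89.79)
top tile (array([-50.2, -76.8]), array([124.8,  95.1]), 89.94)
top strip (array([-28.2,  78.9]), array([120.9,  59.3]), 89.46)
```

View pics/s16.png

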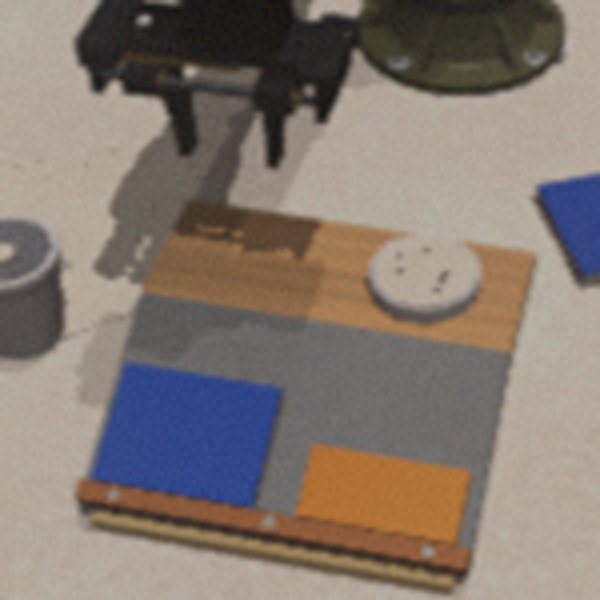

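View pics/t16c.png

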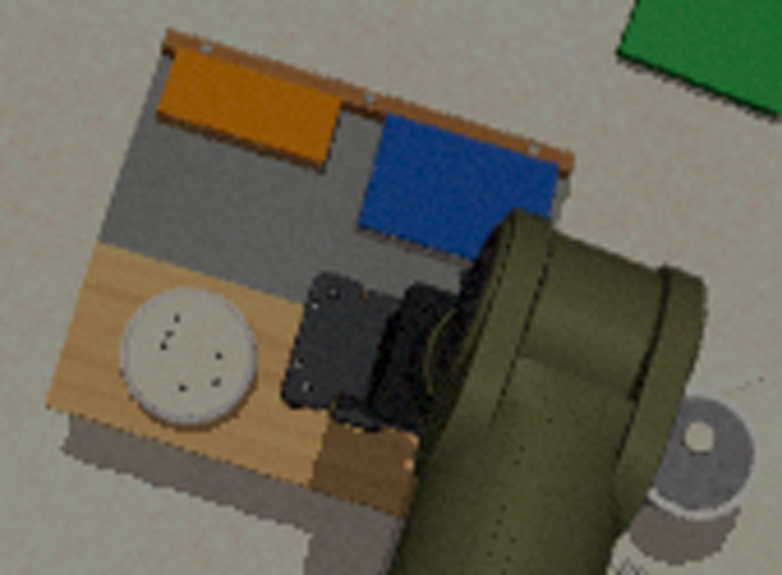

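```bash
python3 -c "
from bench import workorder; print(workorder.close_job())"
```

```text
the job is handed in; nothing more can be done
None
```

I loaded the stand and handed in the job at about 32 s of the 64 s allowed. By my last checks both pieces are home against the cleat, flat and coloured face up, though no verdict was reported.

**Tile choice:** I took the blue tile on the deck. It measured about 124 x 93 mm, against about 163 x 123 mm for the other blue one, and I left the green one alone.

**Strip:** I gripped it on the cork rest, released it level just above the slope, then pushed it to the cleat with two fingers. It stopped there under about 8 N.

**Tile:** I pushed it along the deck with two fingers and backed off so it could tip over the crest. Then I pushed it down to the cleat, where it stalled twice at the same place under 8–9 N.

| Final check, slope frame | x from scene camera | x from top camera | Fully home at | y |
|---|---|---|---|---|
| Tile | -48.1 mm | -50.2 mm | -47.5 mm | about -77 mm |
| Strip | -26.4 mm | -28.2 mm | -28 mm | about +79 mm |

- **Squareness:** both pieces are within about 0.6° of square to the cleat.
- **Camera disagreement:** the cameras differ by about 2 mm in x, which is their calibration error, and both readings lie inside the 4 mm tolerance. The scene camera's strip outline came out small (52.5 x 115 mm), so I trust that reading less.
- **Bystanders:** the dish and the right-hand cup looked unmoved in the last images. I did not re-measure them or look again at the left-hand cup and the bottle; the arm worked well clear of those two.
- **Gripper:** it was left clear above the deck, touching nothing.

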